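# Check the mug's coaster with a moisture meter

### The job

Someone has lifted the coral mug off its wooden coaster and set it down right beside it; the chrome bell stands beside the other coaster. Take the orange moisture meter out of its cradle and hold it upright with its foot on the black dot of the mug's coaster, the broad side of the meter along the dark grain line, pressing gently so that the sprung foot goes about half way in. Finish while still holding it there like that, do not touch the bell's coaster with the meter, and leave both coasters and everything else where they are.

Things in the scene. Friction and masses are not known exactly. Their poses are not given: they have to be found in the camera images.
- meter: moisture meter, loose, 120 to 175 g: orange plastic casing 44 mm broad (its x), 24 mm thick (its y), 130 mm tall (its z). Its two broad sides are alike (black window, white button), so half a turn about z makes no difference. Origin at the centre of the casing's underside. It starts upright in the cradle, casing underside 20 mm and top 150 mm above the desk
- foot_tip (a point): centre of the underside of the meter's black rubber foot, 26 mm (x) by 14 mm (y), flat, which sticks out 10 mm below the casing's underside, on its centre line, when not pressed
- foot (a joint): how far the sprung foot is pushed up into the casing, in m: 0 fully out, 0.008 at its stop. The push is 1 N as it starts to move, and grows by 0.5 N per mm (3 N half way, at 4 mm)
- cradle: black open-topped cradle fixed to the desk, 57 mm (x) by 37 mm (y), 45 mm tall; the meter stands in it with 1.5 mm play all round, its broad side along the cradle's x, and comes out straight up (lift 45 mm or more). Origin at the centre of its underside
- coaster_left: wooden coaster, disc 96 mm across and 10 mm thick, loose, 150 g, lying flat on the desk, on the robot's left (+ y). Pale wood with a black dot 12 mm across in the middle of its top and a straight dark grain line 3 mm wide and 88 mm long through the dot. Origin at the centre of its underside; its x axis runs along the dark line, z up
- coaster_right: wooden coaster, disc 96 mm across and 10 mm thick, loose, 150 g, lying flat on the desk, on the robot's right (- y). Pale wood with a black dot 12 mm across in the middle of its top and a straight dark grain line 3 mm wide and 88 mm long through the dot. Origin at the centre of its underside; its x axis runs along the dark line, z up
- coaster_left_dot (a point): centre of the black dot on the left coaster's top face, 10 mm above the desk
- coaster_right_dot (a point): centre of the black dot on the right coaster's top face, 10 mm above the desk
- mug: coral ceramic mug, 80 mm across, 85 mm tall, one handle at its +y; loose. It stands on the desk beside one of the coasters, centre 120 to 140 mm from that coaster's centre. Origin at the centre of its underside
- bell: chrome desk bell, 84 mm across, 65 mm tall, loose; it stands on the desk beside the other coaster, 120 to 140 mm from its centre. Origin at the centre of its underside
- pencil_cup: dark steel pencil cup, 72 mm across, 100 mm tall, with pencils sticking out 35 mm, loose, towards the far edge of the desk; a bystander. Origin at the centre of its underside
- eraser: white eraser 50 by 22 by 14 mm, loose, towards the far edge of the desk; a bystander. Origin at the centre of its underside
Not all that is in view belongs to the job. Of the things that look like the cradle, take the one that is farthest to the robot's left at the start.

How it is judged:
By the outcome, as a careful person would: the job done as asked, in the order asked, and still so for the second after the job is handed in, while the arm keeps its last pose, push and grip.
It also fails if it takes over 35 s, if anything falls off the work surface, if the arm or the gripper's body presses on something with over 40 N, if the wrist force passes 120 N, or if a joint passes its speed limit or range.

### The arm

A 7-joint arm with a two-finger parallel gripper is mounted at the origin on the work surface. World frame = base frame: x ahead of the robot, y to its left, z up, the work surface at z = 0. Lengths are in mm, angles in rad, forces in N, time in s.
With the tool pointing down it reaches from about 400 to 900 mm from the base axis. Payload 5.6 kg.
Tool frame: the origin (TCP) lies midway between the tips of the shut fingers; the grasp point (between the pads) lies 19 mm behind it; z points along the fingers, y is the line along which they close (so a half turn about z gives the same grasp; the last joint's range is limited). The gripper opens to 92 mm and grips with 3 to 60 N. Pads are 20 mm wide; open, the fingers measure 128 mm over their backs; the gripper's body (75 mm by 189 mm) begins 69 mm behind the grasp point.
Start: joints at [1.305, 0.468, -0.012, 1.603, 0.006, 1.071, -0.056], TCP at [143.582, -633.951, 214.592] pointing down, gripper open.
Joint ranges: [-2.53, 2.53], [-0.31, 2.02], [-1.57, 1.55], [0.28, 2.44], [-1.29, 4.43], [0.15, 1.84], [-2.92, 2.92]. Speed limits (rad/s): [2.57, 2.57, 3.14, 3.14, 3.14, 3.14, 3.14].

### API

Orientations are given as a rotation vector (axis times angle).
In Python, from cell import robot, grip, kin, viewer gives the robot as it stands. Calls block until the motion is done:
- robot.movep(position, orientation): joint-space move of the TCP to a pose.
- robot.servo_line(position, feed=150, rotation=None): straight line of the TCP; rotation=None keeps the orientation; feed is the mean speed in mm/s.
- robot.goto_joints(angles): joint-space move.
- grip(opening, newtons=None): opening from 0.0 (shut) to 1.0 (fully open); newtons is the grip in N (None keeps the last); returns when the fingers have stopped.
- robot.hold(seconds).
- kin.ik(position, orientation): joint angles nearest the present ones, or None.
- robot.observe(): the state.
- viewer.read_camera(name): name is "side" or "top" or "wrist"; returns the picture (480x640x3 uint8, red, green, blue); there is no depth.
- viewer.camera_info(name): a dict with "camera_matrix" (3x3 intrinsics, pixels), "k1" (the pictures are not rectified: a ray, as slopes to the right and down, at radius r is drawn at 1 + k1 r^2 times it, then the intrinsics apply), "R" (3x3) and "t" (3): a world point X has camera coordinates R X + t. Camera axes: x right, y down, z forward; pixel columns grow to the right and rows downward; lengths in mm; the calibration is good to about 2 mm. A picture is of the moment at which its call begins: read the wrist's pose just before it. camera_info takes no time and is no camera call; for the wrist camera it gives the pose at the moment of the call.
A pose or a line that the arm cannot do raises robot.IKError and nothing moves.
- robot.job_done(): hands the job in; it is judged then, once.
Trained networks look in the newest picture that a camera, given by its name, has taken for a name from the list of things; names that differ only in an ending like _2 or _b are one class to them, and where a whole thing is asked for, a point or a joint stands for the part that bears it (a point fixed in the world has none). Each returns a list of dicts, best first, with "confidence" (0 to 1); they miss things now and then, are a little off and sometimes report something else, mostly with a low value. They report only what shows in the picture. A call takes as long as a camera call. They do not tell look-alikes from the thing itself.
- viewer.silhouettes(name, camera): "mask" (480x640 bool, what is visible of it).
- viewer.pinpoint(name, camera): "at" ([x, y, z] in mm, in the coordinates of the camera as it stood for that picture, good to about 4 mm: a listed point, or the origin of a listed thing).
The state is a dict: "t": time; "joints": joint angles; "joint_velocities": joint speeds; "joint_torque": joint torques, N m; "tcp_pos": TCP position; "tcp_rot": TCP orientation; "contact_force": force on the tool from outside, world axes, zero at the start; "wrist_torque": the same for the moment, N m; "grip_width": opening from 0.0 (shut) to 1.0 (fully open); "grip_force": force on a finger pad.
Only numpy, scipy, OpenCV 4.12 (cv2) and the standard library are available. Lean on these libraries where they do the work, as an engineer would, in place of code of your own. Each camera call takes 0.05 s, during which the arm holds its last target. There are 200 camera calls.

## Working session

There is one attempt and no reset: what is moved stays moved. The work goes in short steps, each a Python script; the robot and the scene stay as the last script left them, time stands still between calls to the robot, and variables do not carry over. Pictures are saved under pics/ and viewed, at most 10 in all, crops included, and the job is handed in when it is done.

```bash
ls; mkdir -p pics; cat > h.py <<'E'
import numpy as np, cv2
from cell import robot, grip, kin, viewer
def snap(c,fn=None):
    i=viewer.camera_info(c); im=viewer.read_camera(c)
    if fn: cv2.imwrite('pics/'+fn,im[:,:,::-1])
    return i,im
def toworld(i,p): return np.array(i['R']).T@(np.array(p)-np.array(i['t']))
def proj(i,X):
    c=np.array(i['R'])@np.array(X,float)+np.array(i['t']); s=c[:2]/c[2]; s=s*(1+i['k1']*(s@s))
    return (np.array(i['camera_matrix'])@[s[0],s[1],1])[:2]
def ray(i,uv,z):
    K=np.array(i['camera_matrix']); d=np.linalg.solve(K,[uv[0],uv[1],1])[:2]; s=d.copy()
    for _ in range(20): s=d/(1+i['k1']*(s@s))
    R=np.array(i['R']); o=-R.T@np.array(i['t']); v=R.T@[s[0],s[1],1]
    return o+v*(z-o[2])/v[2]
E
python3 - <<'E'
from h import *
np.set_printoptions(precision=1,suppress=True)
print(robot.observe()['t'])
for c in ['top','side']:
    i,im=snap(c,c+'0.png'); print(c,-np.array(i['R']).T@np.array(i['t']))
    for n in ['meter','cradle','coaster_left','coaster_left_dot','mug','bell','pencil_cup','eraser']:
        for d in viewer.pinpoint(n,c): 
            X=toworld(i,d['at']); print(n,d['confidence'],X,proj(i,X))
E
```

```text
pics
0.0
top [ 402.3   15.8 1079.2]
meter 0.84 [656.1  47.9  17.8] [299.1 221.2]
meter 0.42 [ 536.6 -180.5    0.2] [425.  277.1]
cradle 0.73 [655.   48.8   1.3] [299.  223.8]
cradle 0.72 [518.7 -30.9   2.4] [346.3 292.2]
cradle 0.62 [618.5 -48.2  -0.1] [351.4 239.3]
cradle 0.56 [753.5 -31.8   0.3] [337.5 171.8]
coaster_left 0.92 [487.1 163.4  -0.9] [243.  316.4]
coaster_left 0.2 [490.  163.6  12.7] [241.8 314.3]
mug 0.77 [ 475.1 -294.7   -0.1] [488.  305.1]
bell 0.9 [526.9 286.   -0.8] [177.3 299.1]
pencil_cup 0.93 [ 753.7 -233.8   -0.4] [440.2 165.4]
pencil_cup 0.49 [654.9  45.   17.3] [300.7 221.8]
eraser 0.81 [ 767.5 -117.2    1.8] [380.7 162. ]
side [ 26.8 675.  649.7]
meter 0.92 [655.7  48.9  18.7] [283.1 253. ]
cradle 0.83 [751.8 -35.3  -1. ] [277.7 224.8]
cradle 0.79 [514.5 -28.4   3.1] [369.7 269.8]
cradle 0.7 [654.5  46.9  -1.5] [284.8 261.6]
cradle 0.62 [621.8 -46.2  -0.2] [330.3 245.4]
coaster_left 0.6 [483.5 161.2  -3. ] [314.2 336. ]
coaster_left_dot 0.9 [486.5 165.   12.5] [311.  329.2]
mug 0.58 [ 474.3 -290.8    1.9] [460.5 218.5]
mug 0.45 [484.3 160.7   2.7] [314.  332.9]
bell 0.65 [525.6 290.8  -2.8] [236.4 368.9]
bell 0.2 [ 747.6 -231.3    3.7] [339.6 187.2]
pencil_cup 0.6 [ 748.3 -230.7   -0.3] [339.2 188.7]
eraser 0.64 [ 768.9 -115.7   -1.2] [298.  206.4]
```

View pics/top0.png

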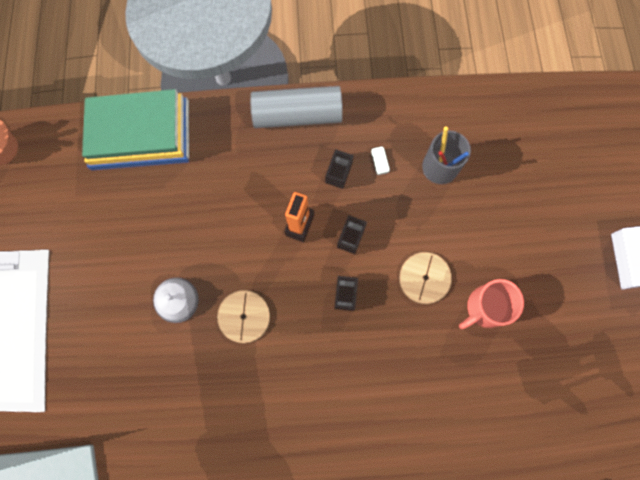

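View pics/side0.png

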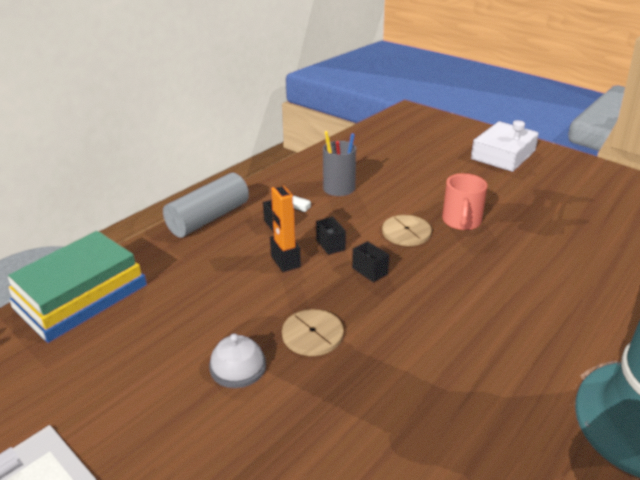

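```bash
python3 - <<'E'
from h import *
np.set_printoptions(precision=1,suppress=True)
i,im=snap('top')
for d in viewer.pinpoint('coaster_right','top')+viewer.pinpoint('coaster_right_dot','top'): print(d['confidence'],toworld(i,d['at']))
from scipy.spatial.transform import Rotation as R
print(R.from_rotvec(robot.observe()['tcp_rot']).as_matrix())
w=viewer.camera_info('wrist'); Rw=np.array(w['R']); print(Rw, -Rw.T@np.array(w['t'])-robot.observe()['tcp_pos'])
E
```

```text
0.6 [ 536.5 -181.    -0.8]
0.6 [ 534.1 -176.9   10.6]
0.16 [656.1  45.3  15.5]
[[ 1.   0.2 -0. ]
 [ 0.2 -1.  -0. ]
 [-0.   0.  -1. ]]
[[ 0.2 -1.   0. ]
 [-0.9 -0.2  0.2]
 [-0.2 -0.1 -1. ]] [ 67.1  14.3 169.8]
```

The top view shows the mug at (497,303), beside the right coaster (425,278), and the bell at (175,300), beside the left one. The meter is in the leftmost cradle at (298,215), so the target is coaster_right. Next I'll take wrist close-ups.

```bash
cat >> h.py <<'E'
from scipy.spatial.transform import Rotation as Rot
def down(a):
    c,s=np.cos(a),np.sin(a)
    return Rot.from_matrix(np.array([[c,s,0],[s,-c,0],[0,0,-1.]])).as_rotvec()
E
python3 - <<'E'
from h import *
np.set_printoptions(precision=2,suppress=True)
robot.movep([536,-180,230],down(0.2)); robot.hold(0.3)
i,im=snap('wrist','w_coast.png'); np.save('w_coast.npy',i)
print([ (d['confidence'],toworld(i,d['at'])) for d in viewer.pinpoint('coaster_right_dot','wrist')], robot.observe()['t'],robot.observe()['contact_force'])
robot.movep([656,48,330],down(0.2)); robot.hold(0.3)
i,im=snap('wrist','w_meter.png'); np.save('w_meter.npy',i)
for n in('meter','cradle'): print(n,[ (d['confidence'],toworld(i,d['at'])) for d in viewer.pinpoint(n,'wrist')])
print(robot.observe()['t'],robot.observe()['joints'])
a=cv2.imread('pics/w_coast.png');b=cv2.imread('pics/w_meter.png')
cv2.imwrite('pics/both.png',cv2.resize(np.vstack([a,b]),None,fx=.62,fy=.62))
E
```

```text
[(0.79, array([ 532.55, -181.95,    3.84]))] 3.6 [ 0.42 -0.36  0.1 ]
meter [(0.69, array([647.82,  46.76,  23.92]))]
cradle [(0.84, array([750.7 , -32.87,   1.97])), (0.76, array([514.9 , -28.7 ,  -2.46])), (0.75, array([623.72, -48.77,   0.75])), (0.61, array([654.3 ,  47.94,  -2.25]))]
5.125 [ 0.19  0.44 -0.45  1.42  0.19  1.32 -1.64]
```

View pics/both.png

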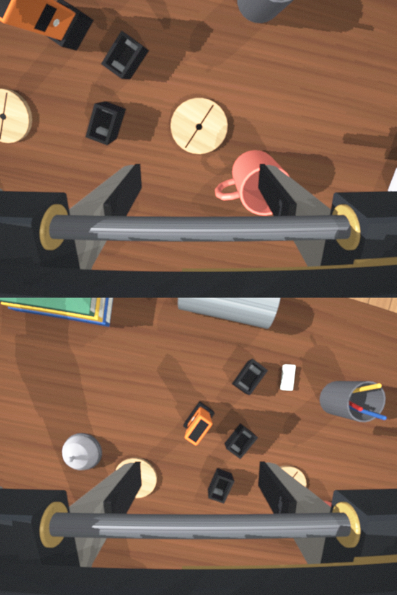

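The crops show the coaster's dot at about (321,203) in the full wrist picture, with a slanted grain line, and the meter tilted in its cradle at about (319,210). I'll fit both numerically.

```bash
cat >> h.py <<'E'
from scipy.optimize import minimize
def coaster(i,im,c0):
    """dot centre & line yaw on plane z=10 near c0, by a rectified 0.25 mm/px patch"""
    n=400; g=(np.arange(n)-n/2)*0.25
    M=np.array([[proj(i,[c0[0]+x,c0[1]+y,10]) for x in g] for y in g],np.float32)
    p=cv2.cvtColor(cv2.remap(im,M,None,cv2.INTER_LINEAR),cv2.COLOR_RGB2GRAY).astype(float)  # row=y col=x
    Y,X=np.meshgrid(g,g,indexing='ij')
    cx=cy=0.
    dark=p<0.55*np.median(p[np.hypot(X,Y)<35])
    for _ in range(8):
        m=dark&(np.hypot(X-cx,Y-cy)<10); cx,cy=X[m].mean(),Y[m].mean()
    r=np.hypot(X-cx,Y-cy); m=dark&(r<38)
    C=np.cov(X[m],Y[m]); w,v=np.linalg.eigh(C); yaw=np.arctan2(v[1,1],v[0,1])
    pale=(p>0.8*np.median(p[r<35]))|dark&(r<40); 
    return np.array([c0[0]+cx,c0[1]+cy]),(yaw+np.pi/2)%np.pi-np.pi/2,w
def boxmask(i,x,y,a,z0,z1,f=4,lx=44,ly=24):
    P=[proj(i,[x+np.cos(a)*u-np.sin(a)*v,y+np.sin(a)*u+np.cos(a)*v,z]) for u in(-lx/2,lx/2) for v in(-ly/2,ly/2) for z in(z0,z1)]
    h=cv2.convexHull(np.array(P,np.float32)); return h[:,0]
def fitbox(obs,x0,z0=45,z1=150):
    hs=[(i,cv2.convexHull(np.argwhere(m)[:,::-1].astype(np.float32))) for i,m in obs]
    def cost(q):
        s=0
        for i,h in hs:
            b=boxmask(i,*q,z0,z1)[:,None].astype(np.float32); A,_=cv2.intersectConvexConvex(h,b)
            s+=1-A/(cv2.contourArea(h)+cv2.contourArea(b)-A)
        return s/len(hs)
    return min((minimize(cost,[*x0,a],method='Nelder-Mead',options=dict(initial_simplex=[[x0[0],x0[1],a],[x0[0]+5,x0[1],a],[x0[0],x0[1]+5,a],[x0[0],x0[1],a+.3]])) for a in(-.8,-.4,0,.4,.8,1.2)),key=lambda r:r.fun)
E
python3 - <<'E'
from h import *
np.set_printoptions(precision=3,suppress=True)
it,imt=snap('top'); 
iw=np.load('w_coast.npy',allow_pickle=True).item(); wc=cv2.imread('pics/w_coast.png')[:,:,::-1].copy()
t0=cv2.imread('pics/top0.png')[:,:,::-1].copy(); s0=cv2.imread('pics/side0.png')[:,:,::-1].copy()
print('top',coaster(it,t0,(536,-180))); print('wrist',coaster(iw,wc,(536,-180))); print('side',coaster(viewer.camera_info('side'),s0,(536,-180)))
obs={}
for c in('wrist','side'):
    i,im=snap(c); d=viewer.silhouettes('meter',c)
    if d: 
        m=d[0]['mask'].astype(np.uint8); k,l,st,_=cv2.connectedComponentsWithStats(m); m=l==1+np.argmax(st[1:,4])
        obs[c]=(i,m); print(c,d[0]['confidence'],m.sum(),np.argwhere(m).mean(0)[::-1])
        r=fitbox([obs[c]],(655,48)); print(c,r.x,r.fun)
r=fitbox(list(obs.values()),(655,48)); print('all',r.x,r.fun)
E
```

```text
top (array([ 535.169, -179.434]), np.float64(-0.36784807998478897), array([ 4.569, 13.679]))
wrist (array([ 533.725, -180.29 ]), np.float64(-0.37223433751903023), array([  3.814, 258.601]))
side (array([ 535.468, -179.919]), np.float64(-0.296962603076004), array([1.862, 2.976]))
wrist 0.7 1627 [321.061 207.452]
wrist [652.232  46.644  -0.399] 0.053781241958284376
side 0.74 2043 [464.086 201.208]
side [655.   48.   -0.8] 1.0
all [652.232  46.644  -0.399] 0.5268906209791422
```

```bash
python3 - <<'E'
from h import *
np.set_printoptions(precision=3,suppress=True)
a=-0.395; p=np.array([654,47.4])
print(kin.ik([535,-179.7,90],down(-.371)))
robot.movep([*p,200],down(a)); robot.servo_line([*p,93],feed=100)
f0=robot.observe(); grip(0.0,12); robot.hold(0.2); f1=robot.observe()
print(f0['contact_force'],f1['contact_force'],f1['wrist_torque'],f1['grip_width']*92,f1['grip_force'],f1['tcp_pos'])
it,_=snap('top'); d=viewer.silhouettes('meter','top'); print(f1['t'])
E
```

```text
[ 0.481  0.506 -0.275  1.895  0.191  0.765 -1.841]
[-0.311 -0.389  0.34 ] [ 0.5   -0.101 -0.031] [ 0.057 -0.04   0.012] 24.121154132636413 11.943034529685974 [654.011  47.398  92.965]
8.4333
```

```bash
python3 - <<'E'
from h import *
np.set_printoptions(precision=3,suppress=True)
grip(0.0,30); p=robot.observe()['tcp_pos']
robot.servo_line([p[0],p[1],158],feed=100); robot.hold(.2)
o=robot.observe(); print(o['contact_force'],o['grip_width']*92,o['wrist_torque'])
robot.movep([535,-179.7,158],down(-.371)); robot.servo_line([535,-179.7,108],feed=100); robot.hold(.4)
o=robot.observe(); print(o['t'],o['contact_force'],o['tcp_pos'],o['wrist_torque'])
for c in('side','top','wrist'):
    i,im=snap(c,'h_%s.png'%c)
    for n in('foot_tip','meter','coaster_right_dot'):
        print(c,n,[(round(d['confidence'],2),toworld(i,d['at'])) for d in viewer.pinpoint(n,c)[:2]])
u=cv2.imread('pics/h_side.png');q=proj(viewer.camera_info('side'),[535,-180,60]).astype(int);print(q)
y,x=max(q[1]-80,0),max(q[0]-80,0)
cv2.imwrite('pics/hs.png',cv2.resize(u[y:y+150,x:x+160],None,fx=4,fy=4,interpolation=cv2.INTER_CUBIC)); print(x,y)
E
```

```text
[ 0.021 -0.591 -1.478] 24.289741383175134 [ 0.101  0.017 -0.051]
11.8083 [-0.318 -0.051 -2.037] [ 535.138 -179.837  108.349] [ 0.06   0.018 -0.033]
side foot_tip [(0.42, array([ 535.29 , -179.017,   24.702]))]
side meter [(0.78, array([ 534.683, -179.404,   34.707]))]
side coaster_right_dot [(0.86, array([ 536.334, -178.852,    6.852])), (0.68, array([ 768.441, -113.628,    1.957]))]
top foot_tip [(0.43, array([650.84 ,  51.19 ,   2.511]))]
top meter [(0.82, array([ 536.937, -183.415,   31.569]))]
top coaster_right_dot [(0.81, array([ 536.117, -179.507,   11.037]))]
wrist foot_tip []
wrist meter [(0.63, array([ 532.249, -176.486,   33.33 ]))]
wrist coaster_right_dot []
[408 205]
328 125
```

View pics/hs.png

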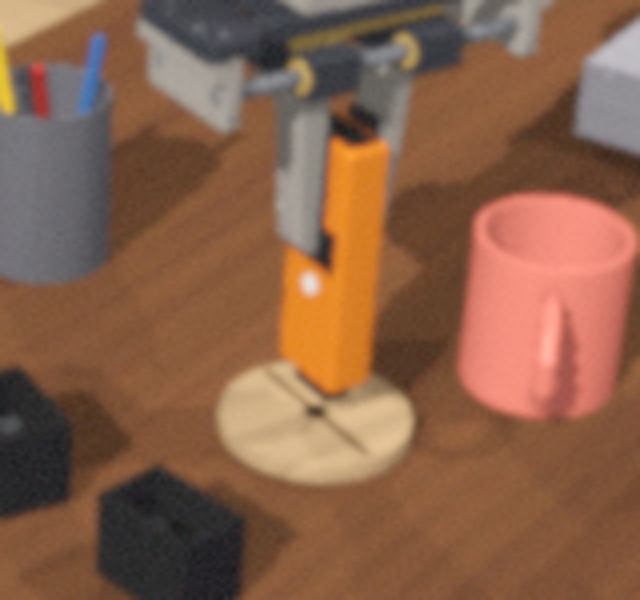

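View pics/h_wrist.png

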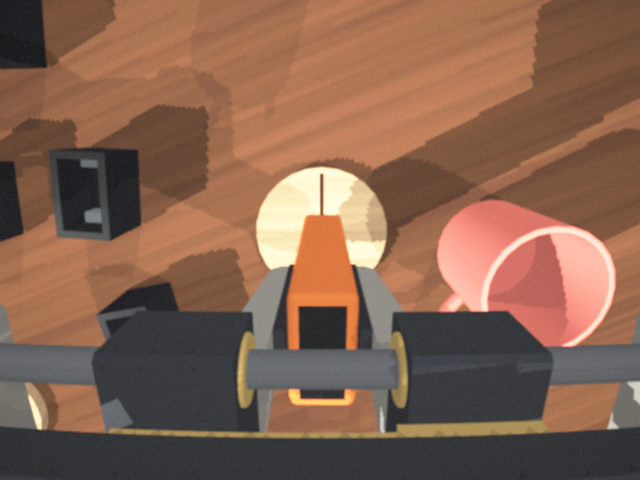

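The side crop shows the meter upright above the coaster, with its near bottom corner at about full-picture (411,223). In the wrist view the grain line at (322,180–213) runs straight into the middle of the meter's end face, so yaw and sideways position are good. Next I'll check the offset along the line and the tilt by comparing predicted corners with the observed ones.

```bash
python3 - <<'E'
from h import *
np.set_printoptions(precision=1,suppress=True)
o=robot.observe(); p=np.array(o['tcp_pos']); a=-.371; ex=np.array([np.cos(a),np.sin(a),0]); ey=np.array([-np.sin(a),np.cos(a),0])
b=np.array([p[0],p[1],p[2]-73])
print('tool', Rot.from_rotvec(o['tcp_rot']).as_matrix())
for c in('wrist','side'):
    i=viewer.camera_info(c)
    for z in(0,130):
        print(c,z,[proj(i,b+u*22*ex+v*12*ey+[0,0,z]) for u in(1,-1) for v in(1,-1)], 'd/ds x5:',proj(i,b+5*ex+[0,0,z])-proj(i,b+[0,0,z]))
    print('dot',proj(i,[535.3,-179.7,10]))
# fit from orange colour, position+tilt along ex in-plane: hull IoU over cameras
im={c:cv2.imread('pics/h_%s.png'%c) for c in('wrist','side','top')}
for c in im:
    h=cv2.cvtColor(im[c],cv2.COLOR_BGR2HSV); m=((h[...,0]>5)&(h[...,0]<16)&(h[...,1]>205)&(h[...,2]>110)).astype(np.uint8)
    q=proj(viewer.camera_info(c),b+[0,0,70]).astype(int); w=130 if c=='wrist' else 45
    mm=np.zeros_like(m); mm[max(q[1]-w,0):q[1]+w,max(q[0]-w,0):q[0]+w]=1; m*=mm
    k,l,st,_=cv2.connectedComponentsWithStats(m); print(c,st[1+np.argmax(st[1:,4])]); m=l==1+np.argmax(st[1:,4])
    r=fitbox([(viewer.camera_info(c),m)],(535,-180),b[2],b[2]+130); print(c,r.x,r.fun)
E
```

```text
tool [[ 0.9 -0.4 -0. ]
 [-0.4 -0.9  0. ]
 [-0.   0.  -1. ]]
wrist 0 [array([301.5, 209.3]), array([338.2, 209.3]), array([302.4, 272.6]), array([337.5, 272.6])] d/ds x5: [-0.  -7.2]
wrist 130 [array([280.5, 286.8]), array([355.3, 286.8]), array([284.4, 401.9]), array([352.2, 401.9])] d/ds x5: [ -0.  -13.2]
dot [319.9 231.9]
side 0 [array([396.3, 213.3]), array([406.2, 210.2]), array([409.2, 223.8]), array([419.3, 220.5])] d/ds x5: [-1.5 -1.2]
side 130 [array([400.4, 154. ]), array([410.8, 151.3]), array([414.3, 163.4]), array([425. , 160.5])] d/ds x5: [-1.6 -1.1]
dot [406.6 227.5]Traceback (most recent call last):
  File "<stdin>", line 17, in <module>
    return _wrapfunc(a, 'argmax', axis=axis, out=out, **kwds)
    return bound(*args, **kwds)
ValueError: attempt to get argmax of an empty sequence
```

```bash
python3 - <<'E'
from h import *
np.set_printoptions(precision=1,suppress=True)
im=cv2.imread('pics/h_wrist.png'); h=cv2.cvtColor(im,cv2.COLOR_BGR2HSV)
print('line',[(r,int(im[r,320:325].sum(2).min()//3)) for r in range(164,186,2)])
print('mid',[(r,*map(int,h[r,322])) for r in list(range(204,224,2))+list(range(284,312,2))+list(range(396,412,2))])
print('cols', [(c,*map(int,h[225,c])) for c in list(range(296,312,2))+list(range(334,350,2))])
i=viewer.camera_info('wrist'); a=-.371; ex=np.array([np.cos(a),np.sin(a),0])
print('line end pred',proj(i,np.array([535.3,-179.7,10])+44*ex),'rim',proj(i,np.array([535.3,-179.7,10])+48*ex))
hs=cv2.cvtColor(cv2.imread('pics/h_side.png'),cv2.COLOR_BGR2HSV)
m=((hs[...,0]>5)&(hs[...,0]<16)&(hs[...,1]>215)&(hs[...,2]>130))[140:230,390:435]
for r in range(0,90,3): 
    x=np.where(m[r])[0]; print(r+140,(x.min()+390,x.max()+390) if len(x) else '',end=' ')
E
```

```text
Traceback (most recent call last):
numpy.exceptions.AxisError: axis 2 is out of bounds for array of dimension 2
```

```bash
python3 - <<'E'
from h import *
np.set_printoptions(precision=1,suppress=True)
im=cv2.imread('pics/h_wrist.png'); h=cv2.cvtColor(im,cv2.COLOR_BGR2HSV)
print('line',[(r,int(im[r,320:325].mean(1).min())) for r in range(164,186,2)])
print('mid',[(r,*map(int,h[r,322])) for r in list(range(204,224,2))+list(range(284,312,2))+list(range(396,412,2))])
print('cols', [(c,*map(int,h[225,c])) for c in list(range(296,312,2))+list(range(334,350,2))])
i=viewer.camera_info('wrist'); a=-.371; ex=np.array([np.cos(a),np.sin(a),0])
print('line end pred',proj(i,np.array([535.3,-179.7,10])+44*ex),'rim',proj(i,np.array([535.3,-179.7,10])+48*ex))
hs=cv2.cvtColor(cv2.imread('pics/h_side.png'),cv2.COLOR_BGR2HSV)
m=((hs[...,0]>5)&(hs[...,0]<16)&(hs[...,1]>190)&(hs[...,2]>130))[140:230,390:435]
for r in range(0,90,3): 
    x=np.where(m[r])[0]; print(r+140,(int(x.min()+390),int(x.max()+390)) if len(x) else '',end=' ')
E
```

```text
line [(164, 82), (166, 124), (168, 229), (170, 243), (172, 236), (174, 122), (176, 83), (178, 83), (180, 81), (182, 85), (184, 80)]
mid [(204, 12, 109, 147), (206, 13, 113, 151), (208, 13, 111, 152), (210, 13, 112, 155), (212, 12, 117, 152), (214, 10, 150, 180), (216, 11, 181, 217), (218, 10, 181, 220), (220, 11, 178, 221), (222, 11, 178, 221), (284, 11, 179, 221), (286, 11, 180, 222), (288, 11, 178, 222), (290, 11, 182, 220), (292, 11, 184, 224), (294, 12, 176, 235), (296, 12, 177, 239), (298, 12, 175, 240), (300, 12, 177, 235), (302, 11, 178, 235), (304, 12, 179, 235), (306, 11, 164, 146), (308, 15, 24, 43), (310, 150, 5, 48), (396, 110, 13, 60), (398, 7, 131, 136), (400, 18, 152, 255), (402, 22, 142, 255), (404, 15, 156, 255), (406, 10, 138, 165), (408, 11, 128, 155), (410, 11, 129, 162)]
cols [(296, 25, 39, 255), (298, 26, 40, 255), (300, 26, 41, 255), (302, 23, 76, 255), (304, 12, 167, 244), (306, 11, 180, 224), (308, 11, 178, 221), (310, 11, 184, 219), (334, 11, 184, 220), (336, 11, 180, 223), (338, 11, 184, 219), (340, 11, 178, 225), (342, 14, 122, 234), (344, 19, 85, 240), (346, 19, 84, 241), (348, 19, 83, 240)]
line end pred [319.8 171.4] rim [319.8 165.7]
140  143  146  149  152  155  158  161 (411, 422) 164 (411, 423) 167 (411, 423) 170 (410, 422) 173 (410, 422) 176 (410, 422) 179 (410, 422) 182 (410, 422) 185 (411, 422) 188 (400, 422) 191 (400, 421) 194 (400, 421) 197 (399, 421) 200 (399, 420) 203 (399, 421) 206 (398, 420) 209 (398, 420) 212 (399, 420) 215 (402, 420) 218 (404, 418) 221 (408, 414) 224  227
```

```bash
python3 - <<'E'
from h import *
np.set_printoptions(precision=3,suppress=True)
o=robot.observe(); p=np.array(o['tcp_pos']); print(p,o['t'])
F=np.mean([viewer.read_camera('side').astype(float) for _ in range(6)],0); np.save('side_avg.npy',F)
W=np.mean([viewer.read_camera('wrist').astype(float) for _ in range(6)],0); np.save('wrist_avg.npy',W)
sat=lambda I:(I[...,0]-I[...,2])  # R-B: high on orange
S=sat(F)
def edge(prof,x0):
    d=np.abs(np.diff(prof)); return x0+.5+(d*np.arange(len(d))).sum()/d.sum()
R=[];
for r in range(166,214):   # right silhouette
    pr=S[r,416:428]; lo,hi=pr[-3:].mean(),pr[:3].mean(); t=(lo+hi)/2; k=np.where(pr>t)[0].max()
    R.append((r,416+k+(pr[k]-t)/(pr[k]-pr[k+1])))
R=np.array(R); c=np.polyfit(R[:,0],R[:,1],1); print('right: slope',c,'res',np.std(R[:,1]-np.polyval(c,R[:,0])),'x@215,165',np.polyval(c,[215,165]))
L=[]
for r in range(190,208):
    pr=S[r,393:405]; lo,hi=pr[:3].mean(),pr[-3:].mean(); t=(lo+hi)/2; k=np.where(pr>t)[0].min()
    L.append((r,393+k-(pr[k]-t)/(pr[k]-pr[k-1])))
L=np.array(L); c=np.polyfit(L[:,0],L[:,1],1); print('left',c,np.polyval(c,[208,190]))
i=viewer.camera_info('side'); a=-.371; ex=np.array([np.cos(a),np.sin(a),0]); ey=np.array([-np.sin(a),np.cos(a),0]); g=np.array([p[0],p[1],p[2]+19])
def pts(s,e,th,ph,dz,u,v,z):  # tilt th: top toward +ex ; ph: top toward +ey ; about grasp point
    h=z-92+dz; return g+ex*(s+u*22*np.cos(th)+h*np.sin(th))+ey*(e+v*12+h*np.sin(ph))+[0,0,h-u*22*np.sin(th)]
for th in(0,.02,.04):
    for u,v,n in((-1,-1,'R'),(1,1,'L')):
        A,B=[proj(i,pts(0,0,th,0,0,u,v,z)) for z in(10,105)]; sl=(B[0]-A[0])/(B[1]-A[1]); print(th,n,'slope',sl,'x@row',[A[0]+sl*(r-A[1]) for r in((215,165) if n=='R' else (208,190))])
# sanity: pencil cup vertical edge & dot
T=cv2.remap(F.astype(np.float32),np.array([[proj(i,[x,y,10]) for x in np.arange(505,565,.5)] for y in np.arange(-215,-145,.5)],np.float32),None,cv2.INTER_CUBIC)
cv2.imwrite('pics/rect.png',cv2.resize(T[::-1,:,::-1],None,fx=3,fy=3))
E
```

```text
[ 534.997 -179.693  107.989] 12.4083
right: slope [ -0.078 437.03 ] res 0.1362390607490525 x@215,165 [420.328 424.212]
left [ -0.02  401.952] [397.713 398.08 ]
0 R slope -0.09527007268724863 x@row [np.float64(419.8020115861615), np.float64(424.56551522052393)]
0 L slope -0.06988468219508177 x@row [np.float64(396.64328312070535), np.float64(397.90120740021683)]
0.02 R slope -0.08088714457989846 x@row [np.float64(420.32328352002907), np.float64(424.36764074902396)]
0.02 L slope -0.05649607670616092 x@row [np.float64(397.1232525345703), np.float64(398.14018191528123)]
0.04 R slope -0.06678025276093236 x@row [np.float64(420.83748656388286), np.float64(424.17649920192946)]
0.04 L slope -0.04335372962263665 x@row [np.float64(397.5916721661353), np.float64(398.37203929934276)][ WARN:0@9.029] global loadsave.cpp:1063 imwrite_ Unsupported depth image for selected encoder is fallbacked to CV_8U.
```

View pics/rect.png

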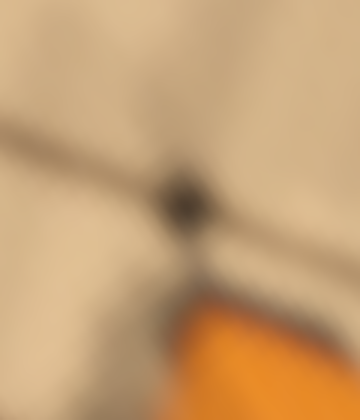

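The rectified patch shows the dot at pixel (186,201), which is about 1 mm from where it was first measured, so it hasn't moved. The fits show the meter leaning about 0.022 rad in the grip, with its bottom about 2 mm off along the line. I'll cancel the lean by tilting the tool about the grasp point, check it, then press in force-monitored steps.

```bash
cat > press.py <<'E'
from h import *
np.set_printoptions(precision=3,suppress=True)
a=-.371; th=.022; ex=np.array([np.cos(a),np.sin(a),0]); ey=np.array([-np.sin(a),np.cos(a),0])
rot=(Rot.from_rotvec(-th*ey)*Rot.from_rotvec(down(a))).as_rotvec()
dot=np.array([535.2,-179.7])
def tcp(z): return [*(dot+19*np.sin(th)*ex[:2]),z]
def force(n=8):
    f=[]
    for _ in range(n): robot.hold(.03); f.append(robot.observe()['contact_force'])
    return np.mean(f,0)
E
python3 - <<'E'
from press import *
robot.servo_line(tcp(105),feed=50,rotation=rot); robot.hold(.4)
f0=force(15); print(f0)
F=np.mean([viewer.read_camera('side').astype(float) for _ in range(6)],0); S=F[...,0]-F[...,2]; R=[]
for r in range(168,214):
    pr=S[r,416:428]; t=(pr[-3:].mean()+pr[:3].mean())/2; k=np.where(pr>t)[0].max(); R.append((r,416+k+(pr[k]-t)/(pr[k]-pr[k+1])))
R=np.array(R); print('right slope (want -.095)',np.polyfit(R[:,0],R[:,1],1))
for z in(97,95,94,93,92,91):
    robot.servo_line(tcp(z),feed=20,rotation=rot); robot.hold(.15); f=force(); o=robot.observe(); print(z,o['tcp_pos'][2],f-f0,o['wrist_torque'])
    if (f-f0)[2]>3: break
print(o['t'])
E
```

```text
[-0.152 -0.267 -1.423]
right slope (want -.095) [ -0.092 439.495]
97 97.0669305550105 [ 0.402  0.458 -0.104] [ 0.021 -0.01  -0.01 ]
95 94.99092444356594 [ 0.168  0.513 -0.153] [ 0.075 -0.001 -0.018]
94 94.01173287960746 [0.199 0.326 0.238] [ 0.037 -0.013  0.079]
93 93.11029316223826 [0.701 0.154 1.039] [-0.005 -0.087  0.07 ]
92 92.08899284443964 [1.049 0.087 1.682] [-0.057 -0.207 -0.013]
91 91.04861113043737 [1.005 0.169 2.157] [-0.084 -0.327  0.005]
18.7583
```

```bash
python3 - <<'E'
from press import *
f0=np.array([-0.152,-0.267,-1.423])
robot.servo_line(tcp(89.4),feed=20,rotation=rot); robot.hold(.3); f=force(15); o=robot.observe()
print(o['tcp_pos'],tcp(0),Rot.from_rotvec(rot).inv()*Rot.from_rotvec(o['tcp_rot']).magnitude() if 0 else '',f-f0,o['wrist_torque'],o['grip_width']*92,o['grip_force'],o['t'])
F=np.mean([viewer.read_camera('side').astype(float) for _ in range(6)],0); np.save('side_p.npy',F)
i,im=snap('wrist','p_wrist.png')
for c in('top','side'):
    i,_=snap(c,'p_%s.png'%c)
    for n in('coaster_right','foot_tip','meter','mug'): print(c,n,[(round(d['confidence'],2),toworld(i,d['at'])) for d in viewer.pinpoint(n,c)[:1]])
S=F[...,0]-F[...,2]; R=[]
for r in range(185,222):
    pr=S[r,416:428]; t=(pr[-3:].mean()+pr[:3].mean())/2; k=np.where(pr>t)[0].max(); R.append((r,416+k+(pr[k]-t)/(pr[k]-pr[k+1])))
R=np.array(R); print('slope',np.polyfit(R[:,0],R[:,1],1))
a=cv2.resize(F[165:265,355:460,::-1],None,fx=5,fy=5,interpolation=cv2.INTER_CUBIC).clip(0,255).astype(np.uint8)
cv2.imwrite('pics/p_s.png',a)
# overlay of coaster before/after in side image: rim difference
s0=cv2.imread('pics/side0.png')[:,:,::-1].astype(float)
for nm,I in(('before',s0),('after',F)):
    g=I.mean(2); row=g[235]; print(nm,[round(float(v)) for v in row[378:388]],[round(float(v)) for v in row[424:436]],[round(float(v)) for v in g[236:250,405]])
E
```

```text
[ 535.664 -179.844   89.429] [np.float64(535.589530056516), np.float64(-179.8515326634241), 0]  [ 1.591 -0.259  2.825] [-0.06  -0.346 -0.019] 23.719566351663627 29.932455718517303 19.8083
top coaster_right [(0.66, array([ 534.376, -180.971,    1.611]))]
top foot_tip []
top meter [(0.75, array([ 539.081, -182.019,   12.696]))]
top mug []
side coaster_right [(0.69, array([ 537.795, -179.332,   -1.676]))]
side foot_tip []
side meter [(0.92, array([ 538.359, -180.375,   11.696]))]
side mug [(0.71, array([ 479.661, -292.242,   -0.336]))]
slope [ -0.102 441.577]
before [100, 101, 94, 92, 94, 112, 135, 150, 160, 168] [170, 168, 167, 161, 145, 123, 93, 80, 79, 81, 87, 90] [162, 161, 158, 161, 168, 174, 174, 173, 159, 135, 102, 81, 80, 79]
after [90, 91, 91, 92, 97, 115, 136, 153, 160, 164] [191, 191, 188, 182, 166, 141, 106, 85, 82, 87, 88, 89] [173, 174, 173, 176, 182, 184, 181, 175, 163, 138, 108, 93, 95, 95]
```

View pics/p_s.png

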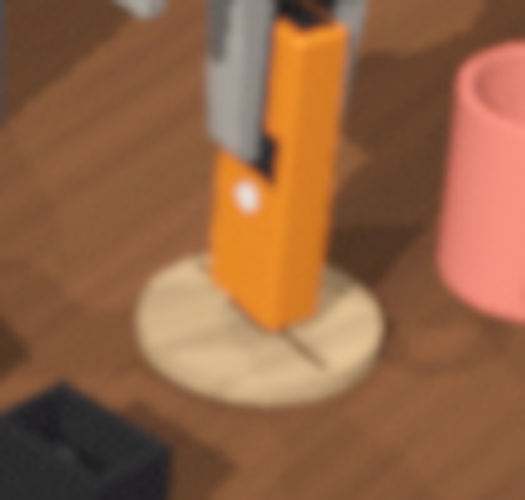

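View pics/p_wrist.png

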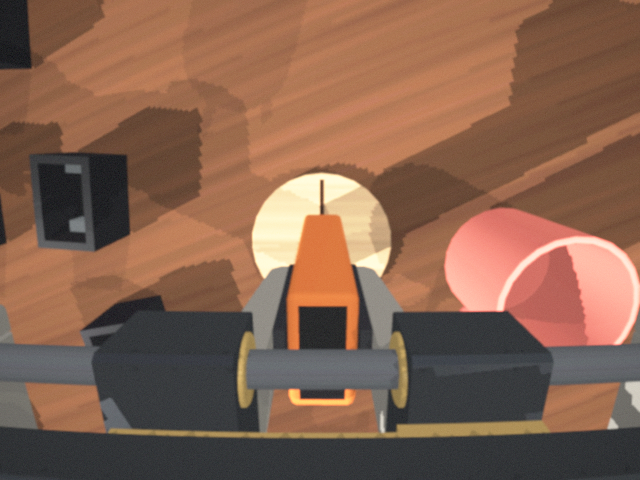

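The side crop shows the foot standing on the coaster with the grain line emerging along the broad side, and the coaster's rim hasn't moved. In the wrist view the line enters the middle of the end face at (322,213). One last numeric check on the position along the line.

```bash
python3 - <<'E'
from press import *
i=viewer.camera_info('wrist'); W=np.mean([viewer.read_camera('wrist').astype(float) for _ in range(4)],0)
print('line',[(r,round(W[r,320:325].mean(1).min())) for r in range(166,190,2)]); print('case R-B',[(r,round(W[r,327,0]-W[r,327,2])) for r in range(206,224,2)])
d=np.array([*dot,10])
print('rim,line end,',proj(i,d+48*ex),proj(i,d+44*ex),'case end',[proj(i,d+[0,0,6]+s*ex)for s in(20,22,24)])
s=viewer.camera_info('side');F=np.load('side_p.npy')
print('side near tip pred',proj(s,d+[0,0,6]-22*ex+12*ey),'crop',(proj(s,d+[0,0,6]-22*ex+12*ey)-[355,165]+.5)*5, 'line end crop',(proj(s,d-44*ex)-[355,165]+.5)*5,'R edge x@215', np.polyval([-.102,441.577],215), proj(s,d+[0,0,6]-22*ex-12*ey),proj(s,d+[0,0,100]-22*ex-12*ey))
print(robot.observe()['t'])
E
```

```text
line [(166, 110), (168, 93), (170, 81), (172, 128), (174, 229), (176, 242), (178, 237), (180, 129), (182, 82), (184, 82), (186, 81), (188, 80)]
case R-B [(206, 80), (208, 81), (210, 81), (212, 77), (214, 112), (216, 154), (218, 155), (220, 156), (222, 158)]
rim,line end, [319.828 171.67 ] [319.836 177.768] case end [array([319.846, 215.172]), array([319.842, 212.18 ]), array([319.837, 209.178])]
side near tip pred [408.413 231.951] crop [269.566 337.253] line end crop [326.771 369.294] R edge x@215 419.647 [418.377 228.667] [422.42 186.76]
20.8583
```

```bash
python3 -c "
from h import *
print(robot.job_done())"
```

```text
the job is handed in; nothing more can be done
None
```

The job is handed in, result not reported: the arm is holding the meter upright on the dot of the mug's (right) coaster, broad side along the grain line, foot pressed in about 3.7–3.9 mm at about 2.8 N; the coaster had not moved and the meter never went near the bell's coaster.

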